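# Sweep the loose wooden blocks into the bench scoop

### The job

Clear the bench: sweep the two wooden blocks that lie flat on it into the open mouth of the metal scoop with your closed fingers, pushing each until it lies well inside, behind the front edge of the floor. Only push them along the bench, do not pick them up, and leave the two blocks that stand upright beside them and the roll of abrasive where they stand.

Things in the scene. Friction and masses are not known exactly. Their poses are not given: they have to be found in the camera images.
- scoop: Flat sheet-metal bench scoop, fixed. Origin under the middle of its floor, at bench height; x from mouth to back wall, y across, z up. Floor 150 (x) by 200 (y) mm inside, top 3 mm above the bench; side and back walls 4 mm thick, 41 mm high. No wall at the -x side (mouth): there a ramp falls from the floor's edge at x = -75 mm to the bench at -103 mm. A hanging tab sticks out 30 mm behind.
- block_a_center (a point): Centre of one of the two tapered hardwood blocks lying flat (50 g; trapezoid outline 63 mm long, 50 mm wide at the foot, about half that at the top; 28 mm thick). The centre is 14 mm above what it lies on. x, along the thickness, is vertical; y along the foot, z from foot to narrow top. Slides with ordinary wood friction.
- block_b_center (a point): Centre of one of the two tapered hardwood blocks lying flat (50 g; trapezoid outline 63 mm long, 50 mm wide at the foot, about half that at the top; 28 mm thick). The centre is 14 mm above what it lies on. x, along the thickness, is vertical; y along the foot, z from foot to narrow top. Slides with ordinary wood friction.
- standing_a: Bystander: a tapered hardwood block like the others but standing upright on its foot, 28 x 50 mm and 62 mm tall, on the side of the work away from the scoop. Origin under its centre.
- standing_b: Bystander: a second upright block, 28 x 50 mm and 64 mm tall, standing beside the scoop's wall at its -y side (the one farther from the robot). Origin under its centre.
- abrasive: Bystander: dark roll of abrasive cloth, 69 mm diameter, 50 mm tall, lying flat on its end face beyond the two lying blocks, at the far side. Origin under its centre.

How it is judged:
At the end, for the whole second after the job is handed in: Both lying blocks rest inside the scoop: each block's centre at least 30 mm behind the front edge of the floor, between the walls and low down; both standing blocks and the roll still upright and within 15 mm of where they stood (x of block_a_center in the frame of scoop between -0.045 and 0.07 m and y of block_a_center in the frame of scoop between -0.095 and 0.095 m and height (world z) of each of block_a_center, block_b_center below 0.045 m and linear speed of each of block_a, block_b below 0.02 m/s and x of block_b_center in the frame of scoop between -0.045 and 0.07 m and y of block_b_center in the frame of scoop between -0.095 and 0.095 m and distance of each of standing_a, standing_b, abrasive from where it was at the start of the episode below 0.015 m and angle between each of standing_a, standing_b, abrasive's own z axis and vertical below 0.2 rad); the robot touches nothing.
It fails at once if a lying block is lifted off the bench instead of being pushed (height (world z) of any of block_a_center, block_b_center above 0.055 m).
It fails at once if a standing block is shoved more than 15 mm or knocked over (distance of standing_a from where it was at the start of the episode above 0.015 m or angle between standing_a's own z axis and vertical above 0.2 rad).
It fails at once if a standing block is shoved more than 15 mm or knocked over (distance of standing_b from where it was at the start of the episode above 0.015 m or angle between standing_b's own z axis and vertical above 0.2 rad).
It fails at once if the abrasive roll is shoved more than 15 mm or knocked over (distance of abrasive from where it was at the start of the episode above 0.015 m or angle between abrasive's own z axis and vertical above 0.2 rad).
It also fails if it takes over 51 s, if anything falls off the work surface, if the arm or the gripper's body presses on something with over 40 N, if the wrist force passes 120 N, or if a joint passes its speed limit or range.

### The arm

A 6-joint arm with a two-finger parallel gripper is mounted at the origin on a cart in front of the work surface, level with it; the furniture and walls round the work are solid. World frame = base frame: x ahead of the robot, y to its left, z up, the work surface at z = 0. Lengths are in m, angles in rad, forces in N, time in s.
With the tool pointing down it reaches from about 0.275 to 0.775 m from the base axis. Payload 14.6 kg.
Tool frame: the origin (TCP) lies at the very end of the fingers, on their centre line; the grasp point (between the pads) lies 19 mm behind it; x points along the fingers, y is the direction in which the jaws open and shut, and the axes are right-handed (so a half turn about x gives the same grasp; the last joint's range is limited). The gripper opens to 85 mm and grips with 20 to 120 N. Pads are 22 mm wide; open, the fingers measure 114 mm over their backs; the gripper's body (76 mm by 85 mm) begins 54 mm behind the grasp point. The pads swing forward as they close: fully open they stand 13 mm farther back than shut.
Start: joints at [-1.452, 0.263, -0.048, 1.259, 0, 1.415], TCP at [0.142, -0.505, 0.231] pointing down, gripper open.
Joint ranges: [-2.65, 2.65], [-0.89, 1.7], [-1.18, 1.37], [-2.13, 2.11], [-1.35, 1.29], [-3.14, 3.14]. Speed limits (rad/s): [1.89, 1.89, 2.57, 2.79, 3.14, 3.14].

### API

Orientations are given as a rotation vector (axis times angle).
In Python, from station import r, eyes gives the robot as it stands.
- The arm moves only by the tool jog_arm, never from a script. Its argument "series" is one flat list of numbers, 5 for each row, row after row: the shift along the tool's x, y, z in m, then the turn about the tool's x in rad, then the gripper command: -1 is fully open, 1 is shut, values between are in proportion. A call has 1 to 8 rows; each row is the pose to reach, as a shift and turn from the pose commanded when the call began, along the tool's axes at that moment; what a row does not reach only later rows make up. A row lasts 1/8 s, in which the tool goes at most 62.5 mm and 10.7 degrees, less where a joint would pass 70% of its speed; a pose out of reach is approached as far as the arm can. A call with a gripper value outside its range is refused whole. The fingers move at their own pace and stop on an object; "grip_force" is the grip in N (left out, the last holds). Time passes only in rows, so rows that repeat a pose let the fingers close. It gives the time, the measured TCP pose, the force and the opening at its end, in the units of the state.
- r.sense(): the state, without advancing time (a new reading comes with each control period).
- eyes.read_camera(name): name is "scene" or "side" or "wrist"; returns a dict with "image" (420x560x3 uint8, blue, green, red), "K" (3x3 intrinsics, pixels), "extrinsics" (4x4, takes a point from camera to world coordinates). Camera axes: x right, y up, looking along -z (the intrinsics and any distortion apply to the point x, -y, -z); pixel columns grow to the right and rows downward; lengths in m; the calibration is good to about 2 mm. A picture is of the moment at which its call begins. There is no depth.
- r.close_job(): hands the job in, once; it reports no verdict.
The state is a dict: "clock": time; "joint_positions": joint angles; "qvel": joint speeds; "effort": joint torques, N m; "tool_pos": TCP position; "tcp_rot": TCP orientation; "ft_force": force on the tool from outside, world axes, zero at the start; "moment": the same for the moment, N m; "gripper_width": finger opening in m.
Only numpy, scipy, OpenCV 4.12 (cv2) and the standard library are available. Lean on these libraries where they do the work, as an engineer would, in place of code of your own. Each camera call takes 0.05 s, during which the arm holds its last target. There are 200 camera calls.

## Working session

There is one attempt and no reset: what is moved stays moved. The work goes in short steps, Python scripts to look and compute and a tool call to move; the robot and the scene stay as the last step left them, time stands still between calls to the robot, and variables do not carry over. Pictures are saved under pics/ and viewed, about 8 in all and at most 12, crops included, and the job is handed in when it is done.

Besides the shell and the picture viewer there is one more tool, called after "Call:" by a JSON object that holds its "method" and its "body". jog_arm: Moves the arm, as the interface text tells. Its arguments: {"type":"object","properties":{"series":{"type":"array","items":{"type":"number"}},"grip_force":{"type":"number"}},"required":["series"]}

```bash
mkdir -p pics; cat > h.py <<'E'
import numpy as np, cv2
from station import r, eyes
def shot(n,f):
    d=eyes.read_camera(n); cv2.imwrite('pics/'+f,d['image']); np.savez('pics/'+f[:-4],K=d['K'],E=d['extrinsics']); 
    print(n,[k for k in d]); return d
def w(f,u,v,z):
    c=np.load('pics/'+f+'.npz');K,E=c['K'],c['E']
    p=np.linalg.solve(K,[u,v,1]);d=E[:3,:3]@[p[0],-p[1],-p[2]];o=E[:3,3]
    return (o+d*(z-o[2])/d[2]).round(4)
E
python3 - <<'E'
from h import *
s=r.sense();print(s)
for n in ['scene','side']: d=shot(n,n+'0.png');print(d['K'],d['extrinsics'].round(3),{k:v for k,v in d.items() if k not in('image','K','extrinsics')})
E
```

```text
{'clock': 0.0, 'joint_positions': array([-1.45227338e+00,  2.63508056e-01, -4.89205528e-02,  1.25942484e+00,
        5.08249862e-05,  1.41549697e+00]), 'qvel': array([-0.00108165,  0.00041484, -0.00051055, -0.00037445,  0.00177428,
       -0.00189399]), 'effort': array([ 2.00902388e-03, -6.37624240e+01,  3.84557748e+01,  1.41964006e-02,
       -8.27610006e-05,  2.23513479e-05]), 'tool_pos': array([ 0.14194334, -0.50516035,  0.23083883]), 'tcp_rot': array([ 2.07544786,  0.2870368 , -2.07530068]), 'ft_force': array([-0.11987831,  0.23958268,  0.39897423]), 'moment': array([ 0.00676204,  0.00062837, -0.01312954]), 'gripper_width': 0.08520614069128782}
scene ['image', 'K', 'extrinsics']
[[418.19071652   0.         279.89723217]
 [  0.         418.19071652 208.26437493]
 [  0.           0.           1.        ]] [[-0.871  0.273 -0.409  0.224]
 [-0.492 -0.496  0.716  0.619]
 [-0.007  0.824  0.566  0.602]
 [ 0.     0.     0.     1.   ]] {}
side ['image', 'K', 'extrinsics']
[[429.21888074   0.         276.65473966]
 [  0.         429.21888074 208.3034161 ]
 [  0.           0.           1.        ]] [[-0.927 -0.315  0.204  0.792]
 [ 0.375 -0.772  0.513  0.382]
 [-0.004  0.552  0.834  0.806]
 [ 0.     0.     0.     1.   ]] {}
```

View pics/scene0.png

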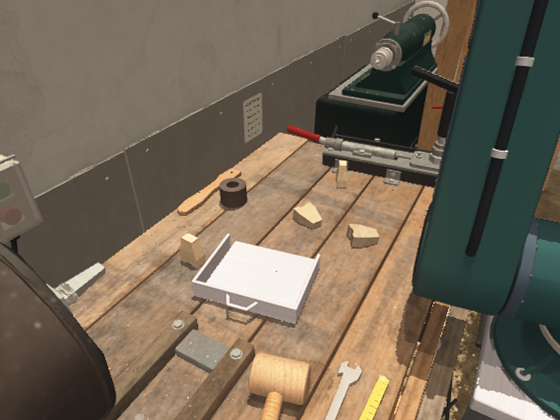

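View pics/side0.png

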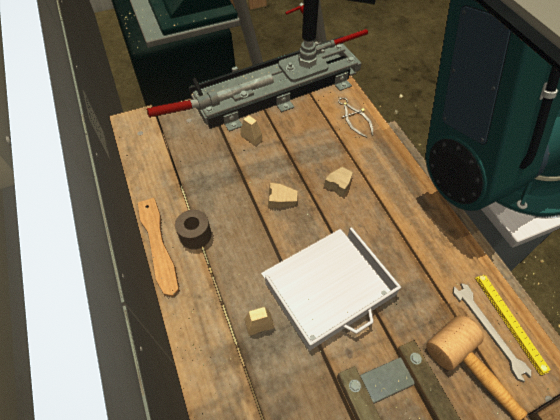

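The scene view shows the scoop at about (257,275), with the lying blocks at (308,215) and (362,235). The uprights are at (190,250) and (342,173), and the roll is at (233,193). In the side view the lying blocks are at (283,196) and (338,180), and the scoop mouth faces them.

```bash
python3 - <<'E'
from h import *
im=cv2.imread('pics/side0.png')[110:360,160:420]
cv2.imwrite('pics/c1.png',cv2.resize(im,None,fx=2.4,fy=2.4,interpolation=cv2.INTER_CUBIC))
E
```

```text
(no output)
```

View pics/c1.png

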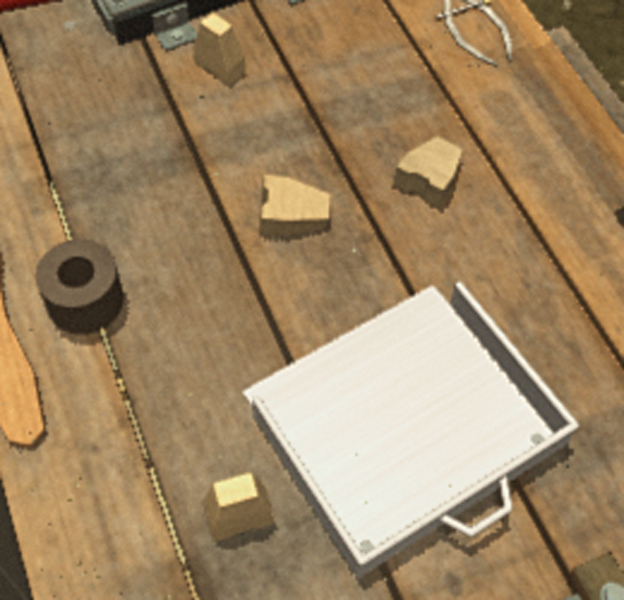

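Crop: scoop ramp edge runs (247,393)–(433,288), rear wall corners (577,427)/(360,563). Left block's top is about (265,176),(327,192),(330,220),(262,217). Right block's top is about (438,137),(462,152),(447,190),(398,165).

```bash
python3 - <<'E'
from h import *
P=lambda x,y,z:w('side0',160+x/2.4,110+y/2.4,z)
for n,z,ps in [('ramp L,R',0,[(247,393),(433,288)]),('back L,R top',.041,[(360,563),(577,427)]),('wallfront R top',.041,[(459,284)]),('L front wall',.041,[(254,402)]),
 ('left blk',.028,[(265,176),(327,192),(330,220),(262,217)]),('right blk',.028,[(438,137),(462,152),(447,190),(398,165)]),
 ('roll top',.05,[(77,271),(37,275),(118,275)]),('stA top',.062,[(216,21)]),('stA base',0,[(236,84),(197,65),(244,73)]),('stB top',.064,[(236,488)]),('stB base',0,[(222,544),(273,526)])]:
  print(n,[list(P(x,y,z)[:2]) for x,y in ps])
a=np.array([P(360,563,.041),P(577,427,.041),P(254,402,.041),P(459,284,.041)])[:,:2]
print([np.linalg.norm(a[i]-a[j]) for i,j in((0,1),(2,3),(0,2),(1,3))])
E
```

```text
ramp L,R [[np.float64(0.6807), np.float64(0.0243)], [np.float64(0.487), np.float64(-0.0089)]]
back L,R top [[np.float64(0.6582), np.float64(0.2011)], [np.float64(0.4546), np.float64(0.1686)]]
wallfront R top [[np.float64(0.4799), np.float64(0.0159)]]
L front wall [[np.float64(0.6839), np.float64(0.052)]]
left blk [[np.float64(0.5888), np.float64(-0.1648)], [np.float64(0.5422), np.float64(-0.1256)], [np.float64(0.5522), np.float64(-0.0956)], [np.float64(0.6086), np.float64(-0.1222)]]
right blk [[np.float64(0.4167), np.float64(-0.1452)], [np.float64(0.4038), np.float64(-0.1201)], [np.float64(0.4377), np.float64(-0.0854)], [np.float64(0.4672), np.float64(-0.1292)]]
roll top [[np.float64(0.7821), np.float64(-0.1157)], [np.float64(0.8151), np.float64(-0.1248)], [np.float64(0.7506), np.float64(-0.0985)]]
stA top [[np.float64(0.5718), np.float64(-0.3403)]]
stA base [[np.float64(0.5656), np.float64(-0.3069)], [np.float64(0.5942), np.float64(-0.3474)], [np.float64(0.5524), np.float64(-0.318)]]
stB top [[np.float64(0.7247), np.float64(0.1214)]]
stB base [[np.float64(0.7451), np.float64(0.1372)], [np.float64(0.7028), np.float64(0.1391)]]
[np.float64(0.2061776176019114), np.float64(0.2071695199588974), np.float64(0.1512987111643718), np.float64(0.15478171726660742)]
```

```bash
cat >> h.py <<'E'
from scipy.spatial.transform import Rotation as Ro
C=np.array([.5694,.107]);X=np.array([-.165,.986]);X/=np.linalg.norm(X);Y=np.array([-X[1],X[0]])
def s2w(p): return C+p[0]*X+p[1]*Y
def w2s(p): d=np.array(p)[:2]-C; return np.array([d@X,d@Y]).round(4)
def plan(pos,d,s=None):
    "shift in tool axes + turn about tool x so the jaw axis is perpendicular to push dir d (world xy)"
    s=s or r.sense();R=Ro.from_rotvec(s['tcp_rot']).as_matrix()
    n=R.T@np.array([d[0],d[1],0]) # want tool z || +-n
    a=np.arctan2(-n[1],n[2]); a=(a+np.pi/2)%np.pi-np.pi/2
    print('shift',(R.T@(np.array(pos)-s['tool_pos'])).round(4),'turn',a.round(3))
E
python3 - <<'E'
from h import *
L=np.array([.573,-.127]);A=np.array([.433,-.119])
print(w2s(L),w2s(A))
s=r.sense();print(Ro.from_rotvec(s['tcp_rot']).as_matrix().round(3))
c=np.load('pics/side0.npz');E=np.linalg.inv(c['E']);
for p in [s['tool_pos'],s['tool_pos']+[0,0,.2]]:
  q=E[:3,:3]@p+E[:3,3];print('tcp px',c['K']@[q[0],-q[1],-q[2]]/-q[2])
d=s2w([.01,-.035])-L;d/=np.linalg.norm(d);p=L-.065*d;print(d,p)
plan([*p,.15],d); plan([*p,.011],d)
E
```

```text
[-0.2314  0.0351] [-0.2004  0.1718]
[[-0.     0.27  -0.963]
 [ 0.001 -0.963 -0.27 ]
 [-1.    -0.001 -0.   ]]
tcp px [385.83595037 -21.80041779   1.        ]
tcp px [ 405.66526793 -117.02699665    1.        ]
[0.11644945 0.99319662] [ 0.56543079 -0.19155778]
shift [ 0.0811 -0.1873 -0.4925] turn -1.18
shift [ 0.2201 -0.1872 -0.4925] turn -1.18
```

Call:
{"method": "jog_arm", "body": {"series": [0, -0.208, -0.202, -0.6, 1, 0, -0.208, -0.202, -0.6, 1, 0, -0.208, -0.202, -0.6, 1, 0, -0.208, -0.202, -0.6, 1, 0, -0.208, -0.202, -0.9, 1, 0.04, -0.2, -0.3, -1.18, 1, 0.06, -0.19, -0.4, -1.18, 1, 0.08, -0.187, -0.492, -1.18, 1], "grip_force": 60}}

```text
clock: 1.1
tool_pos: [0.4578, -0.215, 0.177]
tcp_rot: [1.292, 1.153, -1.293]
ft_force: [0.1, -1.8, 0.5]
gripper_width: -0.0002
```

```bash
python3 - <<'E'
from h import *
s=r.sense();print(s['clock'],s['tool_pos'],s['gripper_width'])
d=[.116,.993]
plan([.565,-.191,.011],d)
shot('wrist','w1.png')
c=np.load('pics/w1.npz');print(c['E'][:3,3])
E
```

```text
1.1 [ 0.45784837 -0.21498999  0.17700916] -0.00016921497985185167
shift [ 0.166   0.1037 -0.036 ] turn 0.003
wrist ['image', 'K', 'extrinsics']
[ 0.46576516 -0.14193764  0.32021796]
```

View pics/w1.png

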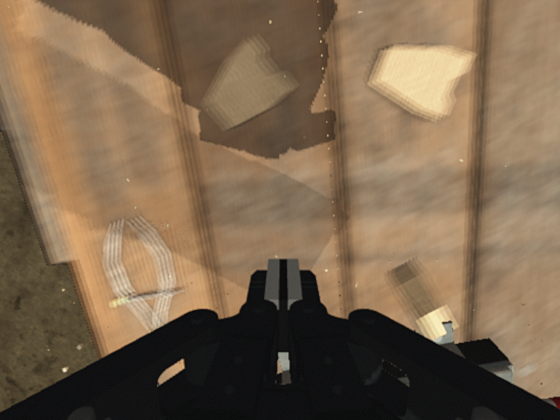

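Wrist view: block L's top outline is about (385,45),(475,52),(437,121),(368,82), with a notch in the foot. Block A's is about (255,38),(297,85),(225,129),(204,105).

```bash
python3 - <<'E'
from h import *
for n,ps in [('L',[(385,45),(475,52),(437,121),(368,82)]),('A',[(255,38),(297,85),(225,129),(204,105)])]:
  q=np.array([w('w1',u,v,.028)[:2] for u,v in ps]);print(n,q.tolist(),q.mean(0),w2s(q.mean(0)))
E
```

```text
L [[0.5499, -0.1041], [0.6194, -0.117], [0.5908, -0.166], [0.5357, -0.1295]] [ 0.57395 -0.12915] [-0.2337  0.0345]
A [[0.4507, -0.0878], [0.4793, -0.1253], [0.4167, -0.1525], [0.4029, -0.1318]] [ 0.4374  -0.12435] [-0.2064  0.1684]
```

Call:
{"method": "jog_arm", "body": {"series": [0, 0.06, -0.036, 0, 1, 0, 0.104, -0.036, 0, 1, 0.05, 0.104, -0.036, 0, 1, 0.08, 0.104, -0.036, 0, 1]}}

```text
clock: 1.65
tool_pos: [0.5632, -0.1918, 0.0953]
tcp_rot: [1.294, 1.154, -1.296]
ft_force: [-0.1, 0.6, -0.8]
gripper_width: -0.0001
```

Call:
{"method": "jog_arm", "body": {"series": [0.05, 0.006, 0, 0, 1, 0.084, 0.006, 0, 0, 1, 0.084, 0.006, -0.02, 0, 1, 0.084, 0.006, -0.032, 0, 1, 0.084, 0.006, -0.044, 0, 1, 0.084, 0.006, -0.056, 0, 1, 0.084, 0.006, -0.068, 0, 1, 0.084, 0.006, -0.08, 0, 1]}}

```text
clock: 2.65
tool_pos: [0.579, -0.1128, 0.0139]
tcp_rot: [1.295, 1.151, -1.295]
ft_force: [0.1, -0.7, 0.6]
gripper_width: -0.0002
```

Call:
{"method": "jog_arm", "body": {"series": [0, 0, -0.012, 0, 1, 0, 0, -0.024, 0, 1, 0, 0, -0.036, 0, 1, 0, 0, -0.048, 0, 1, 0, 0, -0.054, 0, 1, 0, 0, -0.054, 0, 1]}}

```text
clock: 3.4
tool_pos: [0.5851, -0.0595, 0.0136]
tcp_rot: [1.294, 1.152, -1.295]
ft_force: [-0.3, -0.6, 0.3]
gripper_width: 0.0002
```

```bash
python3 - <<'E'
from h import *
s=r.sense();print(s['clock'],s['tool_pos'],w2s(s['tool_pos']))
d=shot('side','s2.png')
cv2.imwrite('pics/c2.png',cv2.resize(d['image'][110:360,160:420],None,fx=2.4,fy=2.4,interpolation=cv2.INTER_CUBIC))
E
```

```text
3.4 [ 0.58508135 -0.05948759  0.01363923] [-0.1668  0.012 ]
side ['image', 'K', 'extrinsics']
```

View pics/c2.png

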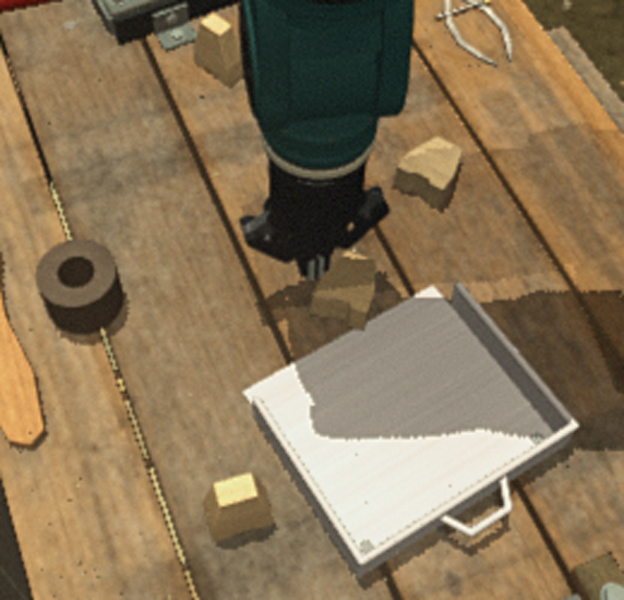

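Crop: block L has turned and sits at about (348,278), drifting to the robot side of the fingers. The bystanders are unmoved.

```bash
python3 - <<'E'
from h import *
for x,y in [(350,275),(347,251),(374,256),(376,290),(365,303),(316,288)]:
  q=w('s2',160+x/2.4,110+y/2.4,.028);print((x,y),q,w2s(q))
p=s2w([-.19,.055]);print(p);plan([*p,.0136],X)
E
```

```text
(350, 275) [ 0.5594 -0.035   0.028 ] [-0.1384  0.0333]
(347, 251) [ 0.5516 -0.059   0.028 ] [-0.1608  0.045 ]
(374, 256) [ 0.5314 -0.045   0.028 ] [-0.1436  0.0626]
(376, 290) [ 0.5447 -0.0123  0.028 ] [-0.1136  0.0441]
(365, 303) [ 0.5591 -0.0041  0.028 ] [-0.1079  0.0285]
(316, 288) [ 0.5925 -0.034   0.028 ] [-0.1429  0.0005]
[ 0.54651337 -0.08947189]
shift [ 0.     -0.0348  0.034 ] turn -0.283
```

```bash
python3 - <<'E'
from h import *
ds=np.array([.56,-.83]);ds/=np.linalg.norm(ds);d=ds[0]*X+ds[1]*Y
m=np.array([-.152,.054])
for q in [(-.205,.02),tuple(m-.046*ds),tuple(m-.012*ds),tuple(m+.055*ds)]:
  print(q);plan([*s2w(q),.0126],d)
E
```

```text
(-0.205, 0.02)
shift [0.001  0.003  0.0386] turn 0.695
(np.float64(-0.17772786024949327), np.float64(0.09213236429835611))
shift [ 0.001  -0.0739  0.0325] turn 0.695
(np.float64(-0.1587116157172591), np.float64(0.06394757329522333))
shift [ 0.001  -0.0521  0.0064] turn 0.695
(np.float64(-0.12123842796256237), np.float64(0.008406955730226394))
shift [ 0.001  -0.0093 -0.0451] turn 0.695
```

Call:
{"method": "jog_arm", "body": {"series": [0, 0.003, 0.038, 0, 1, 0, -0.05, 0.04, 0.18, 1, 0, -0.074, 0.034, 0.36, 1, 0, -0.074, 0.0325, 0.54, 1, 0, -0.074, 0.0325, 0.695, 1, 0, -0.062, 0.019, 0.695, 1, 0, -0.052, 0.006, 0.695, 1, 0, -0.045, -0.002, 0.695, 1]}}

```text
clock: 4.45
tool_pos: [0.5416, -0.0517, 0.0136]
tcp_rot: [1.776, 0.711, -1.776]
ft_force: [-1.1, -0.5, 1.0]
gripper_width: -0.0001
```

```bash
python3 - <<'E'
from h import *
s=r.sense();print(s['clock'],s['tool_pos'],w2s(s['tool_pos']))
ds=np.array([.56,-.83]);ds/=np.linalg.norm(ds);d=ds[0]*X+ds[1]*Y
m=np.array([-.152,.054]); plan([*s2w(m+.052*ds),.0126],d)
E
```

```text
4.45 [ 0.54161061 -0.05166741  0.01357545] [-0.1519  0.0536]
shift [ 0.001  -0.     -0.0516] turn 0.002
```

Call:
{"method": "jog_arm", "body": {"series": [0, 0, -0.01, 0, 1, 0, 0, -0.02, 0, 1, 0, 0, -0.03, 0, 1, 0, 0, -0.04, 0, 1, 0, 0, -0.05, 0, 1, 0, 0, -0.052, 0, 1, 0, 0, 0, 0, 1, 0, 0, 0.03, 0, 1]}}

```text
clock: 5.45
tool_pos: [0.5174, -0.074, 0.0135]
tcp_rot: [1.777, 0.709, -1.778]
ft_force: [-0.1, -0.0, -0.1]
gripper_width: 0.0
```

```bash
python3 - <<'E'
from h import *
s=r.sense();print(s['clock'],s['tool_pos'],w2s(s['tool_pos']))
d=shot('scene','s3.png')
cv2.imwrite('pics/c3.png',cv2.resize(d['image'][160:330,170:400],None,fx=3.4,fy=3.4,interpolation=cv2.INTER_CUBIC))
E
```

```text
5.45 [ 0.51736416 -0.07402724  0.01353713] [-0.17    0.0812]
scene ['image', 'K', 'extrinsics']
```

View pics/c3.png

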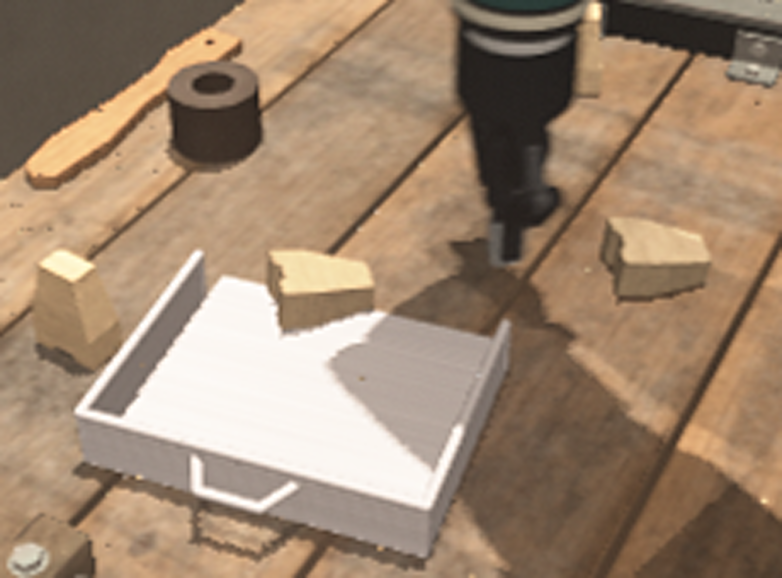

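Scene crop: L now straddles the scoop's front edge, top corners (268,250),(355,255),(374,288),(282,303). A is unmoved at about (655,250).

```bash
python3 - <<'E'
from h import *
f=lambda x,y,z:w2s(w('s3',170+x/3.4,160+y/3.4,z))
print('L',[f(*p,.029) for p in [(268,250),(355,255),(374,288),(282,303)]])
print('A',[f(*p,.028) for p in [(608,217),(697,232),(711,260),(622,268)]])
print('walls back',f(80,412,.041),f(430,510,.041),f(506,324,.041),f(200,255,.041))
E
```

```text
L [array([-0.1048, -0.0636]), array([-0.1188, -0.008 ]), array([-0.0912,  0.0152]), array([-0.0584, -0.0339])]
A [array([-0.2156,  0.1382]), array([-0.2187,  0.1974]), array([-0.1917,  0.2108]), array([-0.1644,  0.1583])]
walls back [ 0.0787 -0.0973] [0.0811 0.1084] [-0.0722  0.1062] [-0.0717 -0.0958]
```

```bash
python3 - <<'E'
from h import *
for q in [(-.185,-.032),(-.14,-.032)]:
  plan([*s2w(q),.0136],X)
E
```

```text
shift [-0.0004  0.076  -0.0881] turn -0.979
shift [-0.0004  0.0387 -0.1132] turn -0.979
```

Call:
{"method": "jog_arm", "body": {"series": [0, 0.04, -0.03, -0.18, 1, 0, 0.076, -0.07, -0.36, 1, 0, 0.076, -0.088, -0.54, 1, 0, 0.076, -0.088, -0.72, 1, 0, 0.076, -0.088, -0.9, 1, 0, 0.076, -0.088, -0.98, 1, 0, 0.057, -0.1, -0.98, 1, 0, 0.039, -0.113, -0.98, 1]}}

```text
clock: 6.5
tool_pos: [0.6271, -0.0223, 0.0136]
tcp_rot: [1.086, 1.284, -1.086]
ft_force: [0.1, 0.1, 1.1]
gripper_width: -0.0003
```

```bash
python3 - <<'E'
from h import *
s=r.sense();print(s['clock'],w2s(s['tool_pos']),s['tool_pos'])
plan([*s2w((-.02,-.034)),.0136],X)
E
```

```text
6.5 [-0.1371 -0.0356] [ 0.6271369  -0.02229799  0.01364615]
shift [ 1.000e-04 -1.500e-03 -1.171e-01] turn 0.0
```

Call:
{"method": "jog_arm", "body": {"series": [0, 0, -0.012, 0, 1, 0, 0, -0.024, 0, 1, 0, 0, -0.036, 0, 1, 0, 0, -0.048, 0, 1, 0, 0, -0.06, 0, 1, 0, 0, -0.072, 0, 1, 0, 0, -0.084, 0, 1, 0, 0, -0.095, 0, 1]}}

```text
clock: 7.5
tool_pos: [0.6117, 0.0706, 0.0137]
tcp_rot: [1.084, 1.284, -1.084]
ft_force: [0.7, -0.3, 0.7]
gripper_width: -0.0003
```

Call:
{"method": "jog_arm", "body": {"series": [0, 0, -0.01, 0, 1, 0, 0, -0.02, 0, 1, 0, 0, -0.026, 0, 1, 0, 0, -0.026, 0, 1, 0, 0, 0.03, 0, 1, 0, 0, 0.08, 0, 1, -0.05, 0, 0.12, 0, 1, -0.1, 0, 0.12, 0, 1]}}

```text
clock: 8.5
tool_pos: [0.6318, -0.0515, 0.1145]
tcp_rot: [1.087, 1.283, -1.088]
ft_force: [0.7, -0.2, 0.5]
gripper_width: 0.0001
```

```bash
python3 - <<'E'
from h import *
s=r.sense();print(s['clock'],s['tool_pos'],w2s(s['tool_pos']))
d=shot('scene','s4.png')
cv2.imwrite('pics/c4.png',cv2.resize(d['image'][160:330,170:400],None,fx=3.4,fy=3.4,interpolation=cv2.INTER_CUBIC))
E
```

```text
8.5 [ 0.63183009 -0.05151223  0.11448172] [-0.1666 -0.0354]
scene ['image', 'K', 'extrinsics']
```

View pics/c4.png

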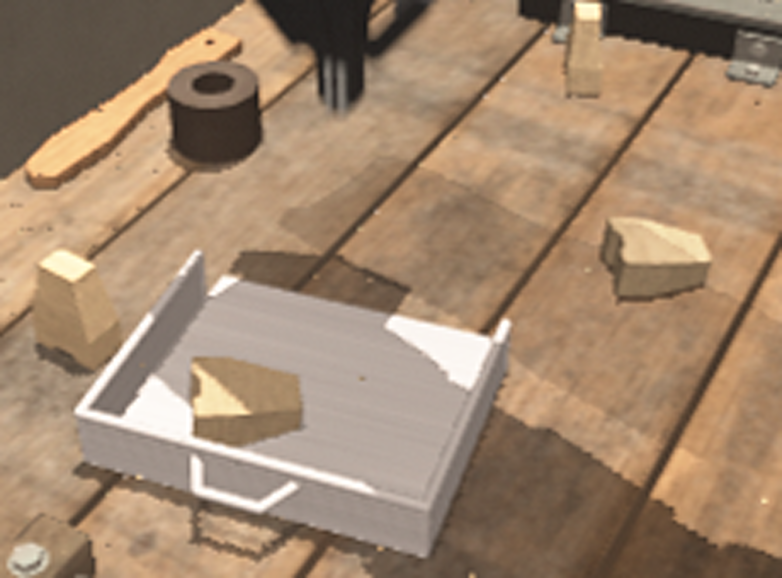

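L lies inside the scoop, top at about (245,385) in the crop. Its neighbours are unmoved. Next is A, pushed on its narrow end.

```bash
python3 - <<'E'
from h import *
print('L',w2s(w('s4',170+245/3.4,160+388/3.4,.031)))
com=np.array([.438,-.118]);d=np.array([.86,.51]);print(w2s(com),w2s(com+.135*d))
p=com-.075*d
plan([*p,.11],d);plan([*p,.0136],d);plan([*(com+.1*d),.0136],d)
E
```

```text
L [ 0.0209 -0.0234]
[-0.2002  0.1667] [-0.1515  0.0409]
shift [ 0.0099 -0.2745  0.0609] turn 1.201
shift [ 0.1063 -0.2752  0.0607] turn 1.201
shift [ 0.1072 -0.112  -0.0026] turn 1.201
```

Call:
{"method": "jog_arm", "body": {"series": [0, -0.06, 0.015, 0.17, 1, 0, -0.12, 0.03, 0.34, 1, 0, -0.18, 0.045, 0.51, 1, 0, -0.24, 0.055, 0.68, 1, 0, -0.275, 0.061, 0.85, 1, 0, -0.275, 0.061, 1.02, 1, 0, -0.275, 0.061, 1.2, 1, 0.04, -0.275, 0.061, 1.2, 1]}}

```text
clock: 9.55
tool_pos: [0.3725, -0.156, 0.0748]
tcp_rot: [1.921, 0.522, -1.914]
ft_force: [0.1, 0.1, -1.2]
gripper_width: -0.0003
```

```bash
python3 - <<'E'
from h import *
com=np.array([.438,-.118]);d=np.array([.86,.51])
s=r.sense();print(s['clock'],s['tool_pos'])
for k in (-.075,.0,.085):plan([*(com+k*d),.0136],d)
E
```

```text
9.55 [ 0.37254296 -0.1559522   0.07479691]
shift [ 0.0612  0.0004 -0.0005] turn 0.0
shift [ 0.0614  0.0005 -0.0755] turn 0.0
shift [ 0.0616  0.0005 -0.1605] turn 0.0
```

Call:
{"method": "jog_arm", "body": {"series": [0.05, 0, 0, 0, 1, 0.061, 0, -0.005, 0, 1, 0.061, 0, -0.02, 0, 1, 0.061, 0, -0.03, 0, 1, 0.061, 0, -0.04, 0, 1, 0.061, 0, -0.05, 0, 1, 0.061, 0, -0.06, 0, 1, 0.061, 0, -0.07, 0, 1]}}

```text
clock: 10.55
tool_pos: [0.4316, -0.1184, 0.0128]
tcp_rot: [1.918, 0.529, -1.917]
ft_force: [-0.9, -0.3, 0.3]
gripper_width: 0.0
```

Call:
{"method": "jog_arm", "body": {"series": [0, 0, -0.01, 0, 1, 0, 0, -0.02, 0, 1, 0, 0, -0.03, 0, 1, 0, 0, -0.04, 0, 1, 0, 0, -0.05, 0, 1, 0, 0, -0.06, 0, 1, 0, 0, -0.068, 0, 1, 0, 0, -0.068, 0, 1]}}

```text
clock: 11.55
tool_pos: [0.4899, -0.0836, 0.0126]
tcp_rot: [1.917, 0.53, -1.917]
ft_force: [-0.2, -1.0, -0.1]
gripper_width: -0.0001
```

Call:
{"method": "jog_arm", "body": {"series": [0, 0, 0, 0, 1, 0, 0, 0.05, 0, 1, 0, 0, 0.05, 0, 1]}}

```text
clock: 11.92
tool_pos: [0.4439, -0.1101, 0.0126]
tcp_rot: [1.918, 0.529, -1.921]
ft_force: [0.2, -0.2, 0.1]
gripper_width: 0.0004
```

```bash
python3 - <<'E'
from h import *
s=r.sense();print(s['clock'],s['tool_pos'],w2s(s['tool_pos']))
d=shot('scene','s5.png')
cv2.imwrite('pics/c5.png',cv2.resize(d['image'][160:330,170:400],None,fx=3.4,fy=3.4,interpolation=cv2.INTER_CUBIC))
E
```

```text
11.925 [ 0.44386262 -0.11006542  0.01258435] [-0.1934  0.1596]
scene ['image', 'K', 'extrinsics']
```

View pics/c5.png

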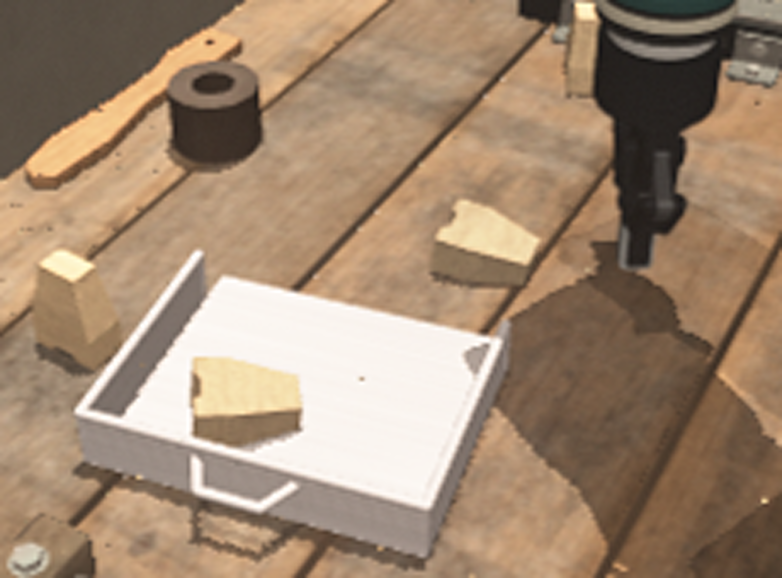

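A now lies in front of the mouth: top corners (462,200),(540,238),(524,263),(436,242). L is in the scoop and the bystanders are unmoved.

```bash
python3 - <<'E'
from h import *
f=lambda x,y,z:w2s(w('s5',170+x/3.4,160+y/3.4,z))
q=np.array([f(*p,.028) for p in [(462,200),(540,238),(524,263),(436,242)]]);print(q,q.mean(0))
print('L',[f(*p,.031) for p in [(193,358),(298,375),(301,408),(195,415)]])
for p in [(-.235,.15),(-.25,.06),(-.225,.055)]: print(p);plan([*s2w(p),.0136],X)
E
```

```text
[[-0.2016  0.0395]
 [-0.1777  0.1007]
 [-0.1485  0.0977]
 [-0.1507  0.0371]] [-0.169625  0.06875 ]
L [array([ 0.0078, -0.063 ]), array([0.0006, 0.0013]), array([0.0252, 0.0133]), array([ 0.0504, -0.0411])]
(-0.235, 0.15)
shift [-0.0008  0.0416  0.0075] turn -1.2
(-0.25, 0.06)
shift [-0.0008  0.0882 -0.0709] turn -1.2
(-0.225, 0.055)
shift [-0.0008  0.0667 -0.0846] turn -1.2
```

```bash
python3 - <<'E'
from h import *
n=np.array([.93,-.366]);d=n[0]*X+n[1]*Y
for p in [(-.23,.15),(-.235,.088)]: print(p);plan([*s2w(p),.0136],d)
E
```

```text
(-0.23, 0.15)
shift [-0.0008  0.0369  0.0057] turn -0.825
(-0.235, 0.088)
shift [-0.0008  0.0641 -0.0502] turn -0.825
```

Call:
{"method": "jog_arm", "body": {"series": [0, 0.037, 0.006, -0.18, 1, 0, 0.05, -0.02, -0.36, 1, 0, 0.064, -0.05, -0.54, 1, 0, 0.064, -0.05, -0.72, 1, 0, 0.064, -0.05, -0.825, 1, 0, 0.064, -0.05, -0.825, 1]}}

```text
clock: 12.72
tool_pos: [0.5228, -0.1386, 0.0126]
tcp_rot: [1.36, 1.104, -1.36]
ft_force: [0.5, -0.3, 0.0]
gripper_width: -0.0003
```

```bash
python3 - <<'E'
from h import *
s=r.sense();print(s['clock'],w2s(s['tool_pos']))
n=np.array([.93,-.366]);d=n[0]*X+n[1]*Y
c=np.array([-.17,.062])
plan([*s2w(c-.03*n),.0136],d);e=c+.01*n;print(e);plan([*s2w(e),.0136],d)
for x in (-.13,-.1,-.07,-.03):print(x);plan([*s2w((x,e[1])),.0136],X)
E
```

```text
12.725 [-0.2345  0.0865]
shift [-0.001  -0.0007 -0.039 ] turn 0.002
[-0.1607   0.05834]
shift [-0.001  -0.0007 -0.079 ] turn 0.002
-0.13
shift [-0.001  -0.0119 -0.1076] turn -0.373
-0.1
shift [-0.001  -0.0228 -0.1355] turn -0.373
-0.07
shift [-0.001  -0.0337 -0.1635] turn -0.373
-0.03
shift [-0.001  -0.0483 -0.2007] turn -0.373
```

Call:
{"method": "jog_arm", "body": {"series": [0, 0, -0.02, 0, 1, 0, 0, -0.032, 0, 1, 0, 0, -0.042, 0, 1, 0, 0, -0.052, 0, 1, 0, 0, -0.062, 0, 1, 0, 0, -0.072, 0, 1, 0, 0, -0.082, 0, 1, 0, 0, -0.088, 0, 1]}}

```text
clock: 13.72
tool_pos: [0.5405, -0.052, 0.0127]
tcp_rot: [1.36, 1.104, -1.36]
ft_force: [0.6, -0.4, 0.9]
gripper_width: -0.0002
```

```bash
python3 - <<'E'
from h import *
s=r.sense();print(s['clock'],w2s(s['tool_pos']))
for p in ((-.13,.05),(-.1,.046),(-.07,.046),(-.03,.046)):print(p);plan([*s2w(p),.0136],X)
d=shot('scene','s6.png')
cv2.imwrite('pics/c6.png',cv2.resize(d['image'][160:330,170:400],None,fx=3.4,fy=3.4,interpolation=cv2.INTER_CUBIC))
E
```

```text
13.725 [-0.152   0.0548]
(-0.13, 0.05)
shift [-0.0009 -0.0036 -0.0223] turn -0.372
(-0.1, 0.046)
shift [-0.0009 -0.0107 -0.0517] turn -0.372
(-0.07, 0.046)
shift [-0.0009 -0.0217 -0.0796] turn -0.372
(-0.03, 0.046)
shift [-0.0009 -0.0362 -0.1169] turn -0.372
scene ['image', 'K', 'extrinsics']
```

View pics/c6.png

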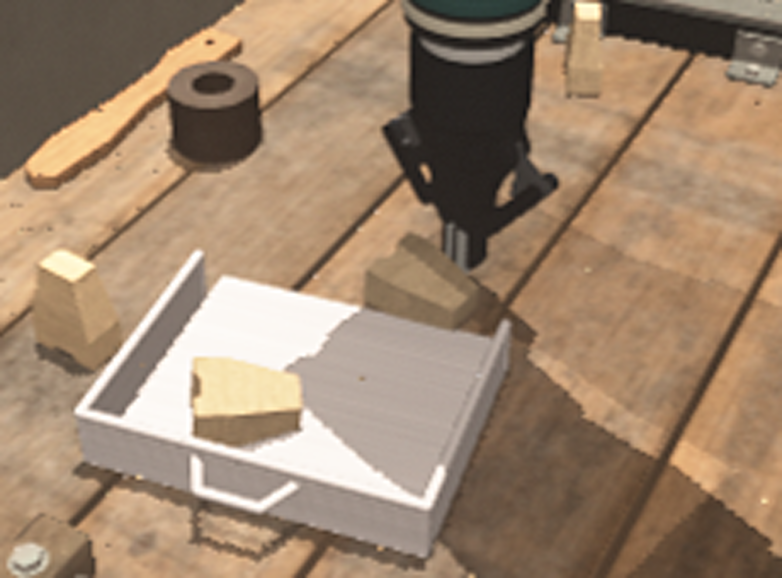

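A is at about (425,272) by the ramp, with the fingers touching nearer its narrow end. I'll shift the fingers toward -y.

```bash
python3 - <<'E'
from h import *
f=lambda x,y,z:w2s(w('s6',170+x/3.4,160+y/3.4,z))
for p in [(410,234),(485,287),(460,305),(367,280)]: print(p,f(*p,.028))
for p in ((-.175,.055),(-.19,.02),(-.03,.02)):print(p);plan([*s2w(p),.0136],X)
E
```

```text
(410, 234) [-0.1533  0.0182]
(485, 287) [-0.1167  0.0807]
(460, 305) [-0.0946  0.0709]
(367, 280) [-0.0985  0.0079]
(-0.175, 0.055)
shift [-0.0009  0.0082  0.0218] turn -0.372
(-0.19, 0.02)
shift [-0.0009  0.0462  0.0231] turn -0.372
(-0.03, 0.02)
shift [-0.0009 -0.0119 -0.126 ] turn -0.372
```

Call:
{"method": "jog_arm", "body": {"series": [0, 0.008, 0.025, 0, 1, 0, 0.02, 0.028, -0.18, 1, 0, 0.032, 0.023, -0.372, 1, 0, 0.032, 0.023, -0.372, 1]}}

```text
clock: 14.28
tool_pos: [0.5674, -0.0818, 0.0125]
tcp_rot: [1.088, 1.282, -1.087]
ft_force: [0.3, 0.0, -0.1]
gripper_width: 0.0001
```

Call:
{"method": "jog_arm", "body": {"series": [0, 0, -0.015, 0, 1, 0, 0, -0.027, 0, 1, 0, 0, -0.037, 0, 1, 0, 0, -0.047, 0, 1, 0, 0, -0.057, 0, 1, 0, 0, -0.067, 0, 1, 0, 0, -0.077, 0, 1, 0, 0, -0.087, 0, 1]}}

```text
clock: 15.28
tool_pos: [0.5526, 0.0047, 0.0127]
tcp_rot: [1.087, 1.283, -1.087]
ft_force: [1.1, -0.5, 1.0]
gripper_width: -0.0
```

```bash
python3 - <<'E'
from h import *
s=r.sense();print(s['clock'],w2s(s['tool_pos']))
d=shot('scene','s7.png')
cv2.imwrite('pics/c7.png',cv2.resize(d['image'][160:330,170:400],None,fx=3.4,fy=3.4,interpolation=cv2.INTER_CUBIC))
E
```

```text
15.275 [-0.0981  0.0335]
scene ['image', 'K', 'extrinsics']
```

View pics/c7.png

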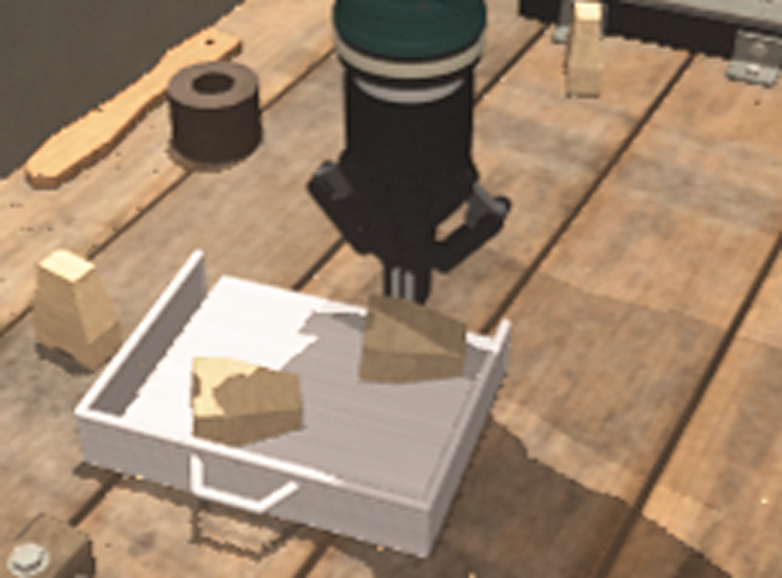

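A is flush with the fingers and mostly in the mouth, top corners (370,297),(463,320),(465,347),(360,350). It is offset toward +y, so I'll recentre and push on.

```bash
python3 - <<'E'
from h import *
f=lambda x,y,z:w2s(w('s7',170+x/3.4,160+y/3.4,z))
for p in [(370,297),(463,320),(465,347),(360,350)]: print(p,f(*p,.031))
for p in ((-.11,.0335),(-.11,.045),(-.025,.045)):print(p);plan([*s2w(p),.0136],X)
E
```

```text
(370, 297) [-0.0798  0.0167]
(463, 320) [-0.0782  0.0778]
(465, 347) [-0.0551  0.0861]
(360, 350) [-0.0317  0.0279]
(-0.11, 0.0335)
shift [-0.0009  0.0002  0.0129] turn -0.0
(-0.11, 0.045)
shift [-0.0009 -0.0113  0.0129] turn -0.0
(-0.025, 0.045)
shift [-0.0009 -0.0113 -0.0721] turn -0.0
```

Call:
{"method": "jog_arm", "body": {"series": [0, 0, 0.013, 0, 1, 0, -0.011, 0.013, 0, 1, 0, -0.011, 0.0, 0, 1, 0, -0.011, -0.012, 0, 1, 0, -0.011, -0.022, 0, 1, 0, -0.011, -0.032, 0, 1, 0, -0.011, -0.042, 0, 1, 0, -0.011, -0.052, 0, 1]}}

```text
clock: 16.32
tool_pos: [0.5331, 0.0543, 0.0127]
tcp_rot: [1.087, 1.283, -1.087]
ft_force: [-0.2, -1.1, 0.6]
gripper_width: 0.0001
```

Call:
{"method": "jog_arm", "body": {"series": [0, 0, -0.01, 0, 1, 0, 0, -0.018, 0, 1, 0, 0, -0.018, 0, 1, 0, 0, 0.03, 0, 1, 0, 0, 0.08, 0, 1, -0.05, 0, 0.13, 0, 1, -0.1, 0, 0.15, 0, 1, -0.13, 0, 0.15, 0, 1]}}

```text
clock: 17.32
tool_pos: [0.5588, -0.0968, 0.1454]
tcp_rot: [1.089, 1.279, -1.087]
ft_force: [0.8, 0.7, -0.3]
gripper_width: 0.0001
```

```bash
python3 - <<'E'
from h import *
s=r.sense();print(s['clock'],w2s(s['tool_pos']),s['tool_pos'])
d=shot('scene','s8.png')
cv2.imwrite('pics/c8.png',cv2.resize(d['image'][160:330,170:400],None,fx=3.4,fy=3.4,interpolation=cv2.INTER_CUBIC))
E
```

```text
17.325 [-0.1992  0.0441] [ 0.5587768  -0.09676667  0.14535088]
scene ['image', 'K', 'extrinsics']
```

View pics/c8.png

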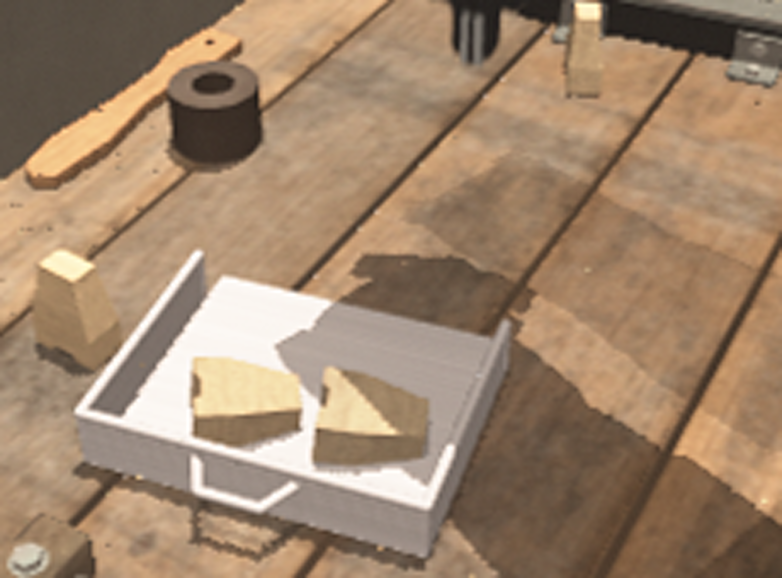

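Both blocks lie side by side in the scoop, tops centred near (245,387) and (372,408). The uprights and the roll are where they were, and the arm is clear. I'll check the numbers and hand in.

```bash
python3 - <<'E'
from h import *
f=lambda x,y,z:w2s(w('s8',170+x/3.4,160+y/3.4,z))
print(f(245,387,.031),f(372,408,.031))
a,b=[cv2.imread(f'pics/{n}.png')[160:330,170:400] for n in('scene0','s8')]
for n,(x0,y0,x1,y1) in dict(roll=(165,60,265,160),stB=(32,248,122,370),stA=(560,0,608,95)).items():
    q=[int(v/3.4) for v in(x0,y0,x1,y1)];t=a[q[1]:q[3],q[0]:q[2]]
    m=cv2.minMaxLoc(cv2.matchTemplate(b,t,cv2.TM_CCOEFF_NORMED));print(n,m[1],np.array(m[3])-q[:2])
s=r.sense();print(s['ft_force'],np.abs(s['qvel']).max())
print(r.close_job())
E
```

```text
[ 0.0202 -0.0238] [0.0117 0.0514]
roll 0.9996199607849121 [0 0]
stB 0.9992555379867554 [0 0]
stA 0.9992915987968445 [0 0]
[ 0.07479835 -0.15970305  4.19163658] 0.10975495980217881
the job is handed in; nothing more can be done
None
```

I swept both lying blocks into the scoop with closed fingers, pushing them along the bench only, and handed the job in at about 17.4 s of the 51 s allowed. Each block drifted or turned off the fingers while being pushed, so I backed off and pushed again from a better spot.

**Blocks:** the last picture puts the block centres at about x = +0.020, y = -0.024 m and x = +0.012, y = +0.051 m in the scoop frame. Both are well inside the limits.

**Bystanders:** both standing blocks and the roll match the first picture with no pixel shift.

**Arm:** the fingers were clear, about 0.145 m above the bench. The arm was still settling at hand-in: a joint was moving at 0.11 rad/s and the wrist read 4 N vertically, which I put down to motion, not contact.

**Disagreement:** the side and scene cameras differ by about 5 mm on the scoop's position across its width, which is well within the margins.

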